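# Free the bench block from the row and seat it on the spring stop

## Task

The square steel bench block is stuck in a touching row between the green tin and the black pocket scale. Slide it straight out of the row, away from the robot, keeping it flat on the bench and leaving the tin, the scale and the brown-capped jar where they are. Then slide it sideways, squarely and centrally, against the pad of the blue spring stop, press gently until the pad has given about 4 to 5 mm (about 10 N on the pad) for a second, and let go slowly so that the block stays resting against the pad.

Things in the scene. Friction and masses are not known exactly. Their poses are not given: they have to be found in the camera images.
- block_center (a point): Centre of the square, grey steel bench block, 62 x 62 x 20 mm, about 0.4 to 0.9 kg, lying flat and loose; the point is half-way up, 10 mm above the bench. x and y axes are normal to its side faces; at the start x points away from the robot, out of the row, and +y to the tin. Sliding it on the bench takes roughly 3 to 10 N (friction, mass vary), less of it felt once stopped.
- green_tin: Green shut tin, loose, 65 mm (its x) x 98 mm (its y) x 20 mm high, touching the block's +y (left) face; origin at the centre of its underside; its axes are parallel to those of the block at the start. Its far side lies 32.5 mm along +x from the origin. To be left alone.
- black_scale: Black pocket scale, loose, 110 mm (its x) x 68 mm (its y) x 24 mm high, touching the block's -y (right) face with a short end; origin at the centre of its underside; turned 90 degrees to the block, so its +y axis points out of the row (far side 34 mm from the origin). To be left alone.
- spring_stop: Blue spring stop on a dark steel foot (76 x 44 mm, 46 mm high with its brass thumbscrew), fixed to the bench ahead and to the right of the row; origin at the centre of its underside. Its +y axis points to where the block must come from, within 5 degrees of the block's y axis at the start. Out of its +y side sticks a sleeve with a rubber-faced pad.
- jar: Glass jar with a brown cap, 48 mm across, 65 mm high, standing loose beyond the work; origin at the centre of its underside. To be left alone.
- pad_line (a point): On the stop's pad line (axes as the stop), 45 mm along its +y, 12 mm up. The pad, 44 mm wide (x), 4 to 20 mm above the bench, is centred on this line; its free face stands 0 to 40 mm along +y from this point, set anew each time and not measured. It yields along -y on a damped spring, 2.2 N per mm, no preload, with 14 mm of travel to a hard end.
Things that resemble listed ones, but are neither listed nor needed, are in the scene too. Leave any white look-alike of the spring_stop alone.

How it is judged (in metres and radians):
On the way, in this order (a step that is already met when the one before it is completed fails the run):
1. the block has been slid out of the row, past the far side of the tin and the scale, and does not yet touch the stop (x of block_center in the frame of green_tin above 0.066 m and y of block_center in the frame of black_scale above 0.066 m and contact force between steel_block and spring_stop below 0.5 N), for 0.1 s.
2. the block is pressed against the pad with more than 6 N (contact force between steel_block and spring_stop above 6 N), for 0.4 s.
At the end, for the whole second after the job is handed in: The block lies flat and at rest out of the row, still bearing on the pad (more than 0.3 N), its centre within 18 mm of the pad's centre line and square to it within 0.14 rad (8 degrees); tin and scale are within 6 mm and the jar within 10 mm of where they were (contact force between steel_block and spring_stop above 0.3 N and x of block_center in the frame of spring_stop between -0.018 and 0.018 m and angle between the y axis of block_center and the y axis of spring_stop, either way round below 0.14 rad and x of block_center in the frame of green_tin above 0.064 m and y of block_center in the frame of black_scale above 0.064 m and height (world z) of block_center below 0.013 m and linear speed of steel_block below 0.01 m/s and distance of each of green_tin, black_scale from where it was at the start of the episode below 0.006 m and distance of jar from where it was at the start of the episode below 0.01 m); the robot touches nothing.
It fails at once if the block is pressed on the stop with more than 15 N (contact force between steel_block and spring_stop above 15 N).
It fails at once if the block is lifted more than 6 mm off the bench or tipped (height (world z) of block_center above 0.016 m or angle between block_center's own z axis and vertical above 0.25 rad).
It fails at once if the tin or the scale is shifted by more than 6 mm (distance of any of green_tin, black_scale from where it was at the start of the episode above 0.006 m).
It fails at once if the jar is shifted by more than 10 mm (distance of jar from where it was at the start of the episode above 0.01 m).
It also fails if it takes over 69 s, if anything falls off the work surface, if the arm or the gripper's body presses on something with over 40 N, if the wrist force passes 120 N, or if a joint passes its speed limit or range.

## Robot

A 7-joint arm with a two-finger parallel gripper is mounted at the origin on a cart in front of the work surface, level with it; the furniture and walls round the work are solid. World frame = base frame: x ahead of the robot, y to its left, z up, the work surface at z = 0. Lengths are in m, angles in degrees, forces in N, time in s.
With the tool pointing down it reaches from about 0.425 to 0.875 m from the base axis. Payload 4.7 kg.
Tool frame: the origin (TCP) lies at the centre of the arm's flange, where the gripper is bolted on; the fingertips stand 182 mm ahead of it and the grasp point (between the pads) lies 164 mm ahead of it; z points along the fingers, y is the line along which they close (so a half turn about z gives the same grasp; the last joint's range is limited). The gripper opens to 87 mm and grips with 3 to 60 N. Pads are 19 mm wide; open, the fingers measure 117 mm over their backs; the gripper's body (75 mm by 190 mm) begins 51 mm behind the grasp point.
Start: joints at [71.224, 18.392, -4.016, 83.108, 1.295, 78.541, -3.26], TCP at [0.218, -0.612, 0.405] pointing down, gripper open.
Joint ranges: [-163.93, 163.93], [-17.29, 119.83], [-79.2, 71.16], [3.27, 140.29], [-89.18, 269.18], [5.43, 117.66], [-154.24, 154.24]. Speed limits (degrees/s): [147.25, 147.25, 180, 180, 180, 180, 180].

## Interface

Orientations are given as [roll, pitch, yaw] about the fixed x, y, z axes, in that order (R = Rz(yaw) Ry(pitch) Rx(roll)).
In Python, from cell import env gives the robot as it stands. The module is installed in compiled form; this text tells all that it offers.
- The arm moves only by the tool step_arm, never from a script. Its argument "steps" is one flat list of numbers, 5 for each row, row after row: the opening, from 0 (shut) to 1 (fully open), then the shift along the tool's x, y, z in mm, then the turn about the tool's z in degrees. In form: [grip, dx, dy, dz, roll, grip, dx, dy, dz, roll, ...]. A call has 1 to 12 rows; each row shifts and turns the commanded pose from where the row before left it, along the tool's axes as they then stand; what a row does not reach is not made up. A row lasts 1/8 s, in which the tool goes at most 62.5 mm and 10.7 degrees, less where a joint would pass 70% of its speed; a pose out of reach is approached as far as the arm can. A call with a gripper value outside its range is refused whole. The fingers move at their own pace and stop on an object; "grip_force" is the grip in N (left out, the last holds). Time passes only in rows, so rows that do not move let the fingers close. It gives the time, the measured TCP pose, the force, the opening and the grip force at its end, in the units of the state.
- env.get_obs(): the state, without advancing time (a new reading comes with each control period).
- env.read_camera(name): name is "scene" or "top" or "wrist"; returns a dict with "image" (384x512x3 uint8, red, green, blue), "camera_matrix" (3x3 intrinsics, pixels), "distortion" ([k1, k2, p1, p2, k3] as OpenCV has them; the pictures are not rectified), "R" (3x3) and "t" (3): a world point X has camera coordinates R X + t. Camera axes: x right, y down, z forward; pixel columns grow to the right and rows downward; lengths in m; the calibration is good to about 2 mm. A picture is of the moment at which its call begins. There is no depth.
- env.sign_off(): hands the job in; it is judged then, once.
The state is a dict: "time_s": time; "qpos": joint angles; "joint_velocities": joint speeds; "effort": joint torques, N m; "tool_pos": TCP position; "tool_rot": TCP orientation; "force": force on the tool from outside, world axes, zero at the start; "wrist_torque": the same for the moment, N m; "grip_width": finger opening in m; "grasp_force": force on a finger pad.
Only numpy, scipy, OpenCV 4.12 (cv2) and the standard library are available. Lean on these libraries where they do the work, as an engineer would, in place of code of your own. Each camera call takes 0.05 s, during which the arm holds its last target. There are 200 camera calls.

## Working session

There is one attempt and no reset: what is moved stays moved. The work goes in short steps, Python scripts to look and compute and a tool call to move; the robot and the scene stay as the last step left them, time stands still between calls to the robot, and variables do not carry over. Pictures are saved under pics/ and viewed, at most 10 in all, crops included, and the job is handed in when it is done.

Besides the shell and the picture viewer there is one more tool, called after "Request:" by a JSON object that holds its "name" and its "arguments". step_arm: Moves the arm, as the interface text tells. Its arguments: {"type":"object","properties":{"steps":{"type":"array","items":{"type":"number"}},"grip_force":{"type":"number"}},"required":["steps"]}

```bash
mkdir -p pics; cat > h.py <<'E'
import numpy as np, cv2, pickle
from cell import env
def grab(n):
    c=env.read_camera(n); pickle.dump(c,open(f'{n}.pkl','wb')); return c
def ray(c,uv,z):
    uv=np.array(uv,float).reshape(-1,1,2)
    K=np.array(c["camera_matrix"]);D=np.array(c["distortion"]);R=np.array(c["R"]);t=np.array(c["t"])
    n=cv2.undistortPoints(uv,K,D).reshape(-1,2)
    d=np.c_[n,np.ones(len(n))]@R; o=-R.T@t
    return o+d*((z-o[2])/d[:,2])[:,None]
def proj(c,P):
    R=np.array(c["R"]);t=np.array(c["t"])
    return cv2.projectPoints(np.array(P,float).reshape(-1,3),cv2.Rodrigues(R)[0],t,np.array(c["camera_matrix"]),np.array(c["distortion"]))[0].reshape(-1,2)
E
python3 - <<'E'
from h import *
print(env.get_obs())
for n in("top","scene"):
    c=grab(n); cv2.imwrite(f'pics/{n}0.png',cv2.resize(c["image"][:,:,::-1],(800,600)))
    print(n,-np.array(c["R"]).T@c["t"])
E
```

```text
{'time_s': 0.0, 'qpos': array([71.22509108, 18.43659246, -4.01658542, 83.17606618,  1.29522864,
       78.54124586, -3.258608  ]), 'joint_velocities': array([-0.04026801,  0.00241307, -0.00385465, -0.05143507,  0.01133321,
       -0.10593519, -0.05569672]), 'effort': array([-1.53342253e-04, -4.91274619e+01, -4.03958475e-01, -3.12529314e+01,
       -6.37789420e-02,  4.36821766e-02,  1.80785332e-04]), 'tool_pos': array([ 0.21776369, -0.61220275,  0.4036791 ]), 'tool_rot': array([-1.79891359e+02,  5.77287464e-03,  1.95871274e+01]), 'force': array([-0.20498228,  0.57418575, -0.54880672]), 'wrist_torque': array([-0.02219011,  0.00435301,  0.01634422]), 'grasp_force': 0.0, 'grip_width': 0.08732876483375848}
top [0.57424503 0.00613993 0.97361666]
scene [ 0.13185163 -0.56149648  0.49916265]
```

View pics/top0.png

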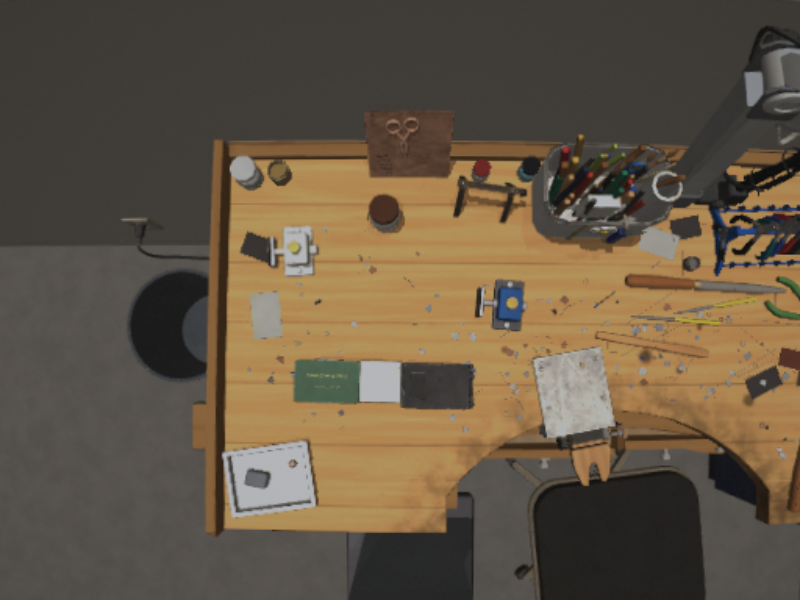

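View pics/scene0.png

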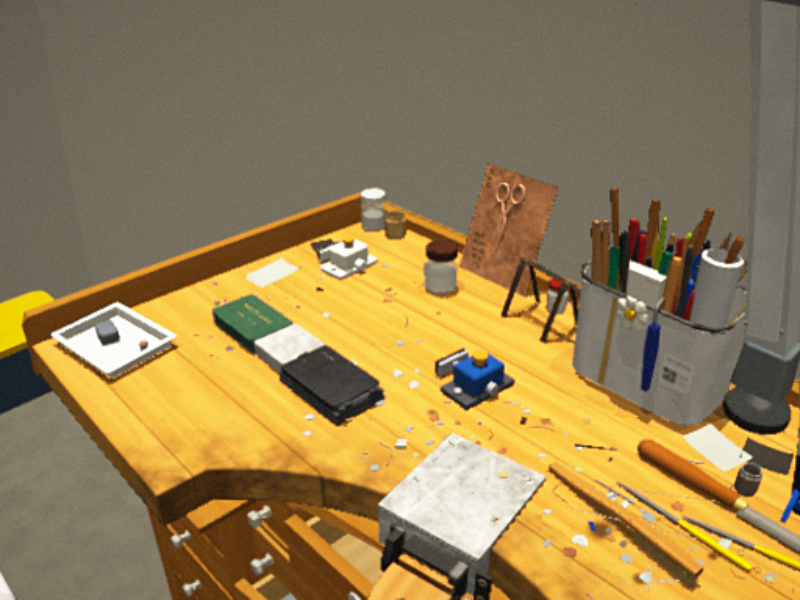

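The pictures show the row at about (295–473, 362–408) in the 800x600 top view: green tin (327,381), grey-white block (380,381) and black scale (437,386). The blue stop is at (508,305) with its pad near (480,302), and the jar is at (384,212).

- **Stop candidates:** blue (508,305) and white (298,250). The blue one matches; the white one is the look-alike.
- **Block candidates:** the square in the row (380,381) and the large pale plate in the vise (573,392). The row one matches.

Next I measure and take one enlarged crop.

```bash
python3 - <<'E'
from h import *
c=pickle.load(open('top.pkl','rb')); im=c["image"]; b=im[:,:,::-1].copy()
hsv=cv2.cvtColor(im,cv2.COLOR_RGB2HSV)
def rep(name,m,z,roi):
    M=np.zeros_like(m); x0,y0,x1,y1=roi; M[y0:y1,x0:x1]=m[y0:y1,x0:x1]
    M=cv2.morphologyEx(M,cv2.MORPH_OPEN,np.ones((2,2),np.uint8))
    k=max(cv2.findContours(M,0,cv2.CHAIN_APPROX_NONE)[0],key=cv2.contourArea)
    P=ray(c,k.reshape(-1,2),z)[:,:2]*1000
    r=cv2.minAreaRect(P.astype(np.float32)); print(name,np.round(r[0],1),np.round(r[1],1),round(r[2],1),"box",k.reshape(-1,2).min(0),k.reshape(-1,2).max(0))
    return k
S,V,H=hsv[:,:,1],hsv[:,:,2],hsv[:,:,0]
row=(180,220,315,270)
rep('tin',cv2.inRange(hsv,(40,60,20),(95,255,200)),.02,row)
rep('block',cv2.inRange(hsv,(0,0,110),(180,70,255)),.02,row)
rep('scale',cv2.inRange(hsv,(0,0,0),(180,255,60)),.024,(245,220,315,270))
st=(295,170,345,220)
rep('blue',cv2.inRange(hsv,(100,120,40),(130,255,255)),.035,st)
rep('brass',cv2.inRange(hsv,(20,150,120),(35,255,255)),.046,(318,180,338,205))
rep('jarcap',cv2.inRange(hsv,(0,60,10),(15,255,110)),.065,(228,118,262,152))
cv2.imwrite('pics/crop.png',cv2.resize(b[165:270,180:350],None,fx=4.7,fy=4.7,interpolation=cv2.INTER_CUBIC))
E
```

```text
tin [505.2 119.7] [11.6 21.1] 0.6 box [208 252] [217 257]
block [527.9  46.4] [60.4 60.6] 0.4 box [231 232] [257 258]
scale [525. -18.] [61.4 63.8] 7.5 box [258 234] [286 261]
blue [ 644.6 -144. ] [34.9 46.5] 89.6 box [319 185] [334 205]Traceback (most recent call last):
  File "<stdin>", line 18, in <module>
  File "<stdin>", line 7, in rep
ValueError: max() iterable argument is empty
```

```bash
python3 - <<'E'
from h import *
c=pickle.load(open('top.pkl','rb')); im=c["image"]; b=im[:,:,::-1].copy()
cv2.imwrite('pics/crop.png',cv2.resize(b[165:270,180:350],None,fx=4.7,fy=4.7,interpolation=cv2.INTER_CUBIC))
E
```

```text
(no output)
```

View pics/crop.png

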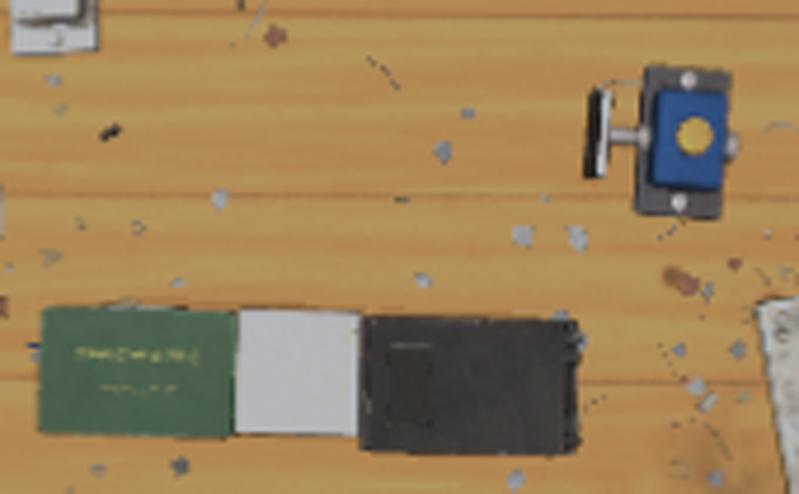

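The crop confirms it: square block at (297,372) between tin and scale, blue stop on its dark foot at (690,140) with the pad at (597,133). Converting the corners next.

```bash
python3 - <<'E'
from h import *
c=pickle.load(open('top.pkl','rb'))
f=lambda q,z:(ray(c,np.array(q,float)/4.7+np.array([180,165])-.4,z)[:,:2]*1000)
def quad(n,q,z):
    P=f(q,z); e=P[1]-P[0]; g=P[3]-P[0]; print(n,P.mean(0).round(1),'sizes',[round(np.linalg.norm(P[i]-P[(i+1)%4]),1) for i in range(4)],'ang left->right edges',[round(float(np.degrees(np.arctan2(*(v))) ),1) for v in ((P[1]-P[0])*[1,-1],(P[2]-P[3])*[1,-1])],'side',[round(float(np.degrees(np.arctan2(v[1],v[0]))),1) for v in (P[0]-P[3],P[1]-P[2])])
quad('foot',[(645,65),(731,72),(720,217),(636,210)],.008)
quad('blue',[(655,89),(727,96),(722,190),(651,183)],.035)
quad('block',[(236,310),(360,315),(357,437),(233,435)],.02)
quad('tin',[(40,307),(237,311),(234,437),(38,433)],.02)
quad('scale',[(362,316),(578,321),(574,454),(359,450)],.024)
print('brass',f([(695,135)],.046),'pad top ends',f([(600,88),(595,178)],.02),'padface left',f([(590,90),(585,177)],.02))
g=grab('top')
from scipy.spatial.transform import Rotation as R
E
```

```text
foot [ 647.7 -144.6] sizes [np.float64(44.0), np.float64(73.9), np.float64(42.8), np.float64(73.8)] ang left->right edges [-4.2, -4.5] side [-3.8, -4.7]
blue [ 646.4 -143.2] sizes [np.float64(35.8), np.float64(46.5), np.float64(35.2), np.float64(46.4)] ang left->right edges [-5.1, -5.3] side [-2.7, -3.4]
block [529.7  49.5] sizes [np.float64(61.6), np.float64(60.3), np.float64(61.4), np.float64(61.9)] ang left->right edges [-1.9, -0.5] side [-0.9, -1.0]
tin [530.1 128.7] sizes [np.float64(98.4), np.float64(62.3), np.float64(97.7), np.float64(62.6)] ang left->right edges [-0.6, -0.5] side [-0.2, -0.8]
scale [525.  -35.5] sizes [np.float64(106.8), np.float64(65.5), np.float64(106.0), np.float64(65.9)] ang left->right edges [-1.0, -0.8] side [-0.9, -1.6]
brass [[ 647.68940336 -144.50116454]] pad top ends [[ 673.03562203 -101.09881786]
 [ 627.93758781  -98.50004409]] padface left [[671.996558   -96.08041052]
 [628.40887433 -93.50266111]]
```

Request:
{"name": "step_arm", "arguments": {"steps": [1,0,0,0,-10,1,0,0,0,-10,1,0,0,0,-10,1,0,0,0,-10,1,0,0,0,-10,1,0,0,0,-10,1,0,0,0,-9.5,1,0,0,0,0]}}

```text
time_s: 1.15
tool_pos: [0.2177, -0.6124, 0.4044]
tool_rot: [-180.0, -0.0, 89.0]
force: [0.0, 0.2, -0.0]
grip_width: 0.0872
grasp_force: 0.0
```

Request:
{"name": "step_arm", "arguments": {"steps": [1,20,9,0,0,1,50,23,0,0,1,61,27,0,0,1,61,27,0,0,1,61,27,0,0,1,61,27,0,0,1,61,27,0,0,1,61,27,0,0,1,61,27,0,0,1,61,27,0,0,1,61,27,0,0,1,47,21,0,0]}}

```text
time_s: 2.65
tool_pos: [0.5089, 0.017, 0.4051]
tool_rot: [179.9, 0.0, 88.9]
force: [0.8, -0.8, -0.3]
grip_width: 0.0868
grasp_force: 0.0
```

Request:
{"name": "step_arm", "arguments": {"steps": [1,0,0,0,0,1,0,0,0,0,1,0,0,0,0]}}

```text
time_s: 3.02
tool_pos: [0.5083, 0.0127, 0.4045]
tool_rot: [-180.0, 0.1, 88.9]
force: [0.3, 0.9, -0.1]
grip_width: 0.0871
grasp_force: 0.0
```

```bash
python3 - <<'E'
from h import *
c=grab('wrist'); cv2.imwrite('pics/w0.png',cv2.resize(c["image"][:,:,::-1],(800,600)))
print(-np.array(c["R"]).T@c["t"])
t=pickle.load(open('top.pkl','rb')); print('jar',ray(t,[(246,132)],.065))
E
```

```text
[0.50929744 0.0822767  0.38534268]
jar [[0.78441446 0.04225176 0.065     ]]
```

View pics/w0.png

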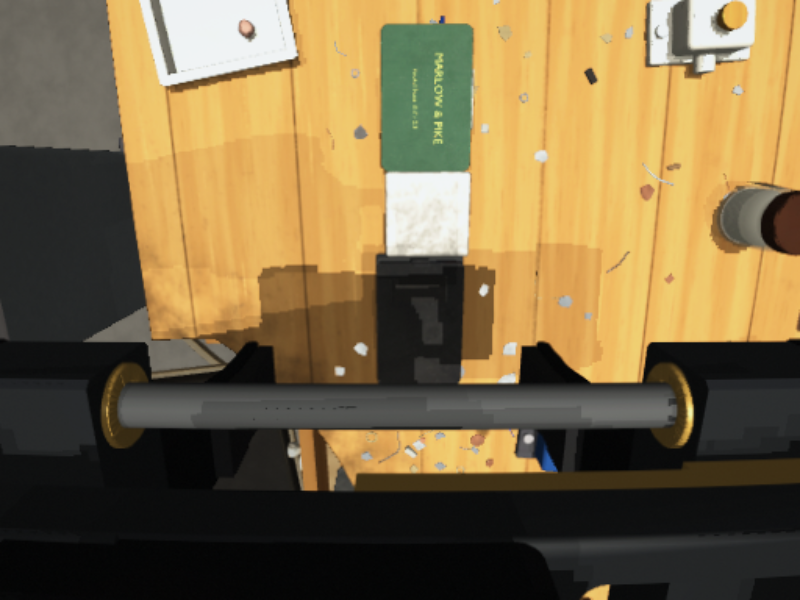

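The wrist view shows the tin (427,98), the block with corners at about (386,173), (469,172), (468,254), (387,256), and the scale below it.

```bash
python3 - <<'E'
from h import *
c=pickle.load(open('wrist.pkl','rb'))
s=lambda q:np.array(q,float)*.64-.2
for n,q,z in (('block',[(386,173),(469,172),(468,255),(387,256)],.02),('tin',[(383,24),(473,24),(471,171),(381,170)],.02),('scale top',[(376,256),(463,255)],.024)):
    P=ray(c,s(q),z)[:,:2]*1000; print(n,P.round(1).tolist(),P.mean(0).round(1))
print(env.get_obs()["tool_pos"],env.get_obs()["tool_rot"])
E
```

```text
block [[501.5, 79.8], [561.3, 79.4], [561.4, 18.8], [500.7, 19.3]] [531.2  49.3]
tin [[501.9, 179.0], [563.1, 178.0], [562.7, 80.0], [498.0, 82.0]] [531.4 129.7]
scale top [[492.6, 20.1], [557.1, 19.6]] [524.9  19.9]
[0.50832452 0.01279784 0.40461121] [-1.79982605e+02  4.90001192e-02  8.88730002e+01]
```

Request:
{"name": "step_arm", "arguments": {"steps": [1,18,11,0,-0.3,1,18.4,10.5,0,0,1,0,0,30,0,1,0,0,40,0,1,0,0,40,0,1,0,0,40,0,1,0,0,30,0,1,0,0,10,0,1,0,0,0,0,1,0,0,0,0,1,0,0,0,0]}}

```text
time_s: 4.45
tool_pos: [0.5311, 0.0505, 0.2159]
tool_rot: [179.9, 0.0, 89.4]
force: [0.2, 0.1, -0.3]
grip_width: 0.0866
grasp_force: 0.0
```

Request:
{"name": "step_arm", "arguments": {"steps": [1,-1.5,-0.5,10,0,1,0,0,10,0,1,0,0,6,0,1,0,0,3.5,0,1,0,0,0,0,1,0,0,0,0]}}

```text
time_s: 5.2
tool_pos: [0.5302, 0.0491, 0.1854]
tool_rot: [180.0, -0.0, 89.4]
force: [0.2, 0.1, 0.3]
grip_width: 0.0868
grasp_force: 0.0
```

```bash
python3 - <<'E'
from h import *
c=grab('wrist'); s=grab('scene')
a=cv2.resize(c["image"][:,:,::-1],(400,300)); b=cv2.resize(s["image"][170:300,100:273,::-1],(400,300))
cv2.imwrite('pics/w1.png',np.hstack([a,b]))
E
```

```text
(no output)
```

View pics/w1.png

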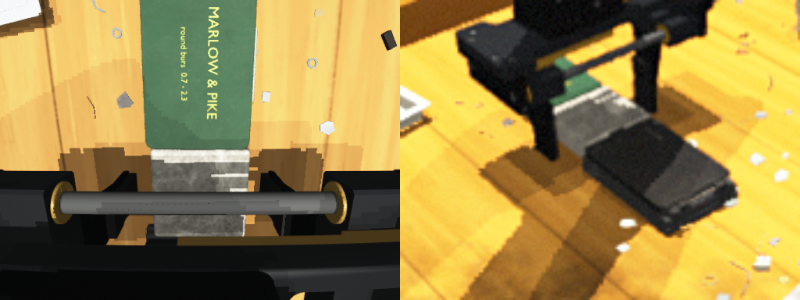

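The fingers straddle the block, one near and one far, clear of the tin and scale. Closing.

Request:
{"name": "step_arm", "arguments": {"steps": [0.78,0,0,0,0,0.75,0,0,0,0,0.72,0,0,0,0,0.69,0,0,0,0,0.65,0,0,0,0,0.6,0,0,0,0], "grip_force": 10}}

```text
time_s: 6.05
tool_pos: [0.5304, 0.049, 0.1854]
tool_rot: [179.9, -0.0, 89.4]
force: [2.1, -0.4, -0.5]
grip_width: 0.0619
grasp_force: 10.0
```

Request:
{"name": "step_arm", "arguments": {"steps": [0.5,0,0,0,0,0.4,0,0,0,0,0.3,0,0,0,0,0.3,0,0,0,0], "grip_force": 40}}

```text
time_s: 6.55
tool_pos: [0.5302, 0.049, 0.1854]
tool_rot: [180.0, 0.0, 89.4]
force: [3.6, -0.1, -1.5]
grip_width: 0.0612
grasp_force: 40.0
```

Request:
{"name": "step_arm", "arguments": {"steps": [0.3,0,1,0,0,0.3,0,2,0,0,0.3,0,2,0,0,0.3,0,2,0,0,0.3,0,2,0,0,0.3,0,2,0,0,0.3,0,2,0,0,0.3,0,2,0,0]}}

```text
time_s: 7.55
tool_pos: [0.5388, 0.05, 0.1851]
tool_rot: [-178.8, 0.3, 89.5]
force: [-26.4, -1.1, 30.2]
grip_width: 0.0619
grasp_force: 40.1
```

Request:
{"name": "step_arm", "arguments": {"steps": [0.3,0,0,-0.5,0,0.3,0,0,-0.5,0,0.3,0,0,0,0,0.3,0,0,0,0], "grip_force": 15}}

```text
time_s: 8.05
tool_pos: [0.5422, 0.0492, 0.185]
tool_rot: [-179.5, 0.1, 89.4]
force: [-5.4, 0.1, 3.9]
grip_width: 0.0618
grasp_force: 15.0
```

```bash
python3 - <<'E'
from h import *
c=grab('wrist'); s=grab('scene')
a=cv2.resize(c["image"][:,:,::-1],(400,300)); b=cv2.resize(s["image"][170:300,100:273,::-1],(400,300))
cv2.imwrite('pics/w2.png',np.hstack([a,b]))
o=env.get_obs();print(o["force"],o["wrist_torque"],o["tool_pos"],o["tool_rot"])
E
```

```text
[-5.43608319  1.55287119  3.47718293] [ 0.08105286  1.55036412 -0.01034402] [0.54217659 0.04919035 0.18494287] [-1.79458316e+02  7.42313269e-02  8.94040060e+01]
```

View pics/w2.png

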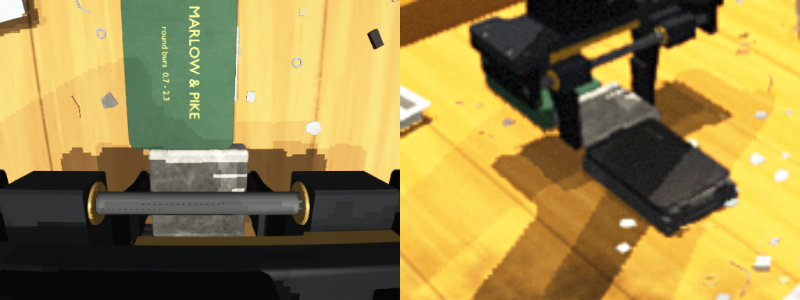

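The block has moved about 12 mm out of the row and the tin has not visibly shifted. The softer grip unloaded the wedge, so I continue gently.

Request:
{"name": "step_arm", "arguments": {"steps": [0.3,0,1,0,0,0.3,0,1.5,0,0,0.3,0,1.5,0,0,0.3,0,1.5,0,0,0.3,0,1.5,0,0,0.3,0,1.5,0,0,0.3,0,1.5,0,0,0.3,0,1.5,0,0]}}

```text
time_s: 9.15
tool_pos: [0.5531, 0.0491, 0.1849]
tool_rot: [-179.3, 0.1, 89.4]
force: [-8.7, 1.0, 7.2]
grip_width: 0.0616
grasp_force: 15.0
```

Smooth sliding. Continue faster to x≈0.61.

Request:
{"name": "step_arm", "arguments": {"steps": [0.3,0,3,0,0,0.3,0,4,0,0,0.3,0,4,0,0,0.3,0,4,0,0,0.3,0,4,0,0,0.3,0,4,0,0,0.3,0,4,0,0,0.3,0,4,0,0,0.3,0,4,0,0,0.3,0,4,0,0,0.3,0,4,0,0,0.3,0,4,0,0]}}

```text
time_s: 10.65
tool_pos: [0.6004, 0.0487, 0.1849]
tool_rot: [-179.4, 0.1, 89.4]
force: [-7.4, 0.5, 6.0]
grip_width: 0.062
grasp_force: 15.0
```

Request:
{"name": "step_arm", "arguments": {"steps": [0.3,0,5,0,0,0.3,0,5,0,0,0.3,0,5,0,0,0.3,0,5,0,0,0.3,0,5,0,0,0.3,0,5,0,0,0.3,0,5,0,0,0.3,0,5,0,0,0.3,0,4,0,0,0.3,0,3,0,0,0.3,0,0,0,0,0.3,0,0,0,0]}}

```text
time_s: 12.15
tool_pos: [0.6478, 0.0482, 0.185]
tool_rot: [-179.5, 0.1, 89.4]
force: [-6.5, 0.2, 4.1]
grip_width: 0.0621
grasp_force: 15.0
```

```bash
python3 - <<'E'
from h import *
c=grab('top'); s=grab('wrist')
a=cv2.resize(c["image"][100:280,170:350,::-1],(400,400),interpolation=cv2.INTER_CUBIC); b=cv2.resize(s["image"][:,:,::-1],(400,400))
cv2.imwrite('pics/w3.png',np.hstack([a,b]))
o=env.get_obs();print(o["force"],o["tool_pos"],o["tool_rot"])
E
```

```text
[-6.66898106  0.47545353  4.02461263] [0.64785877 0.04821067 0.18504603] [-1.79461535e+02  6.57317826e-02  8.94160348e+01]
```

View pics/w3.png

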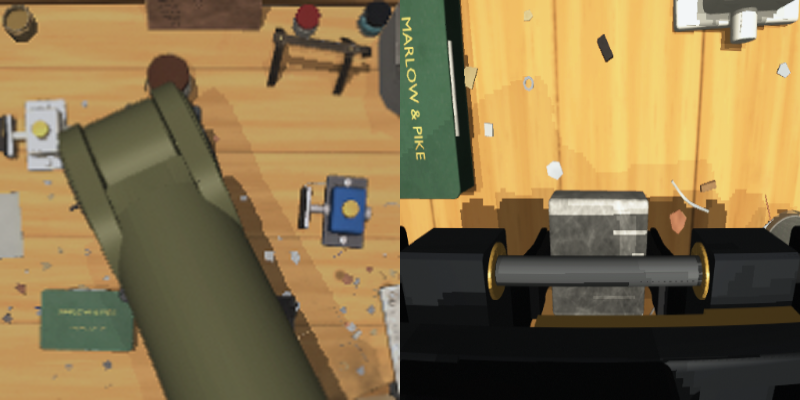

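Tin unmoved, block clear of the row. Now turn to the stop's axis (−4°), shift onto the pad line, and slide toward the pad.

Request:
{"name": "step_arm", "arguments": {"steps": [0.3,0,2,0,1,0.3,-2,3,0,1.2,0.3,-4,4,0,1.2,0.3,-5,4,0,0,0.3,-6,1.5,0,0,0.3,-6,0,0,0,0.3,-6,0,0,0,0.3,-6,0,0,0,0.3,-5,0,0,0,0.3,-5,0,0,0,0.3,0,0,0,0,0.3,0,0,0,0], "grip_force": 20}}

```text
time_s: 13.75
tool_pos: [0.662, 0.0024, 0.1863]
tool_rot: [180.0, -0.0, 86.0]
force: [-0.4, 0.3, -4.5]
grip_width: 0.062
grasp_force: 20.0
```

```bash
python3 - <<'E'
from h import *
c=grab('top'); s=grab('scene')
a=cv2.resize(c["image"][120:270,180:350,::-1],(400,400),interpolation=cv2.INTER_CUBIC); b=cv2.resize(s["image"][170:300,200:330,::-1],(400,400),interpolation=cv2.INTER_CUBIC)
cv2.imwrite('pics/w4.png',np.hstack([a,b]))
o=env.get_obs();print(o["force"],o["tool_pos"],o["tool_rot"])
E
```

```text
[ 0.67279571 -0.17369167 -3.66460242] [0.66201496 0.00256953 0.1862633 ] [ 1.79997809e+02 -1.19291389e-02  8.60176448e+01]
```

View pics/w4.png

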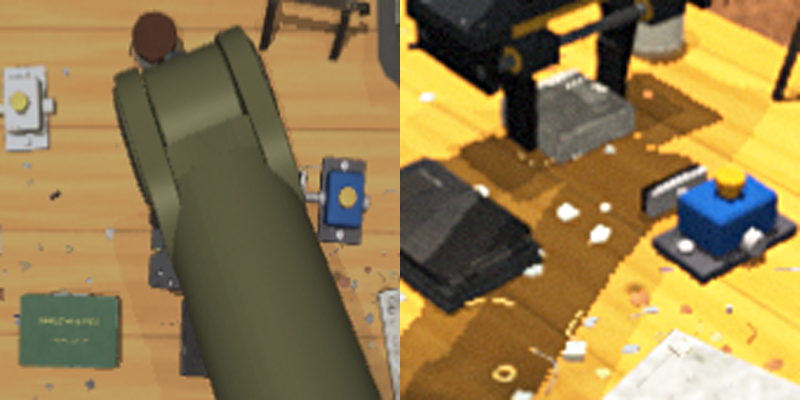

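In the scene crop the block sits flat in the gripper, facing the pad squarely. Nudge −3.5 mm laterally, lower slightly, and advance.

Request:
{"name": "step_arm", "arguments": {"steps": [0.3,-2,-1,0.4,0,0.3,-4,-1.5,0.4,0,0.3,-5,-1,0,0,0.3,-6,0,0,0,0.3,-6,0,0,0,0.3,-6,0,0,0,0.3,-6,0,0,0,0.3,-5,0,0,0,0.3,-4,0,0,0,0.3,-3,0,0,0,0.3,-2,0,0,0,0.3,0,0,0,0]}}

```text
time_s: 15.35
tool_pos: [0.6551, -0.0467, 0.1854]
tool_rot: [-180.0, 0.0, 86.0]
force: [-0.1, -0.8, -5.6]
grip_width: 0.0621
grasp_force: 20.0
```

Request:
{"name": "step_arm", "arguments": {"steps": [0.3,-0.5,0,0,0,0.3,-0.5,0,0,0,0.3,-0.5,0,0,0,0.3,-0.5,0,0,0]}}

```text
time_s: 15.85
tool_pos: [0.655, -0.0485, 0.1854]
tool_rot: [180.0, 0.0, 86.0]
force: [-0.1, -0.7, -5.6]
grip_width: 0.062
grasp_force: 20.0
```

Request:
{"name": "step_arm", "arguments": {"steps": [0.3,-0.5,0,0,0,0.3,-0.5,0,0,0,0.3,-0.5,0,0,0,0.3,-0.5,0,0,0]}}

```text
time_s: 16.35
tool_pos: [0.6548, -0.0506, 0.1854]
tool_rot: [-180.0, 0.0, 86.0]
force: [-0.2, 0.4, -5.1]
grip_width: 0.0617
grasp_force: 20.0
```

Request:
{"name": "step_arm", "arguments": {"steps": [0.3,0,0,0.4,0,0.3,0,0,0.4,0,0.3,0,0,0,0,0.3,0,0,0,0]}}

```text
time_s: 16.85
tool_pos: [0.6548, -0.0506, 0.1853]
tool_rot: [-180.0, 0.0, 86.0]
force: [-2.4, -0.7, 4.6]
grip_width: 0.0613
grasp_force: 20.0
```

Request:
{"name": "step_arm", "arguments": {"steps": [0.3,-0.5,0,-0.2,0,0.3,-0.5,0,-0.2,0,0.3,-0.5,0,0,0,0.3,-0.5,0,0,0]}}

```text
time_s: 17.35
tool_pos: [0.6548, -0.0511, 0.1853]
tool_rot: [180.0, -0.1, 86.0]
force: [-2.9, 4.4, 3.8]
grip_width: 0.0616
grasp_force: 20.0
```

Request:
{"name": "step_arm", "arguments": {"steps": [0.3,-0.5,0,0,0,0.3,-0.5,0,0,0,0.3,-0.5,0,0,0,0.3,-0.5,0,0,0]}}

```text
time_s: 17.85
tool_pos: [0.6549, -0.0525, 0.1853]
tool_rot: [179.9, -0.2, 86.1]
force: [-1.1, 5.7, 2.9]
grip_width: 0.0618
grasp_force: 20.0
```

Request:
{"name": "step_arm", "arguments": {"steps": [0.3,-0.5,0,0,0,0.3,-0.5,0,0,0,0.3,-0.5,0,0,0,0.3,-0.5,0,0,0]}}

```text
time_s: 18.35
tool_pos: [0.6551, -0.0547, 0.1854]
tool_rot: [179.9, -0.2, 86.1]
force: [-1.1, 5.3, 2.5]
grip_width: 0.0621
grasp_force: 20.0
```

Request:
{"name": "step_arm", "arguments": {"steps": [0.3,-0.5,0,0,0,0.3,-0.5,0,0,0,0.3,-0.5,0,0,0,0.3,-0.5,0,0,0]}}

```text
time_s: 18.85
tool_pos: [0.6548, -0.0582, 0.1854]
tool_rot: [179.9, -0.0, 86.0]
force: [1.8, 5.2, 1.9]
grip_width: 0.0617
grasp_force: 20.0
```

Request:
{"name": "step_arm", "arguments": {"steps": [0.3,-0.5,0,0,0,0.3,-0.5,0,0,0,0.3,-0.5,0,0,0,0.3,-0.5,0,0,0]}}

```text
time_s: 19.35
tool_pos: [0.6544, -0.0603, 0.1853]
tool_rot: [179.9, -0.0, 86.0]
force: [1.1, 4.3, 1.8]
grip_width: 0.0622
grasp_force: 20.0
```

Request:
{"name": "step_arm", "arguments": {"steps": [0.3,-0.5,0,0,0,0.3,-0.5,0,0,0,0.3,-0.5,0,0,0]}}

```text
time_s: 19.73
tool_pos: [0.6542, -0.0616, 0.1853]
tool_rot: [180.0, -0.0, 86.0]
force: [1.9, 5.0, 2.5]
grip_width: 0.062
grasp_force: 20.0
```

Request:
{"name": "step_arm", "arguments": {"steps": [0.3,-0.5,0,0,0,0.3,-0.5,0,0,0,0.3,-0.5,0,0,0]}}

```text
time_s: 20.1
tool_pos: [0.6541, -0.063, 0.1853]
tool_rot: [180.0, -0.0, 86.0]
force: [0.9, 4.7, 2.2]
grip_width: 0.0615
grasp_force: 20.0
```

Request:
{"name": "step_arm", "arguments": {"steps": [0.3,-0.5,0,0,0,0.3,-0.5,0,0,0,0.3,-0.5,0,0,0]}}

```text
time_s: 20.48
tool_pos: [0.6539, -0.0645, 0.1853]
tool_rot: [180.0, -0.0, 86.0]
force: [0.3, 5.8, 1.8]
grip_width: 0.0621
grasp_force: 20.0
```

Request:
{"name": "step_arm", "arguments": {"steps": [0.3,-0.5,0,0,0,0.3,-0.5,0,0,0,0.3,-0.5,0,0,0]}}

```text
time_s: 20.85
tool_pos: [0.6538, -0.0656, 0.1853]
tool_rot: [180.0, -0.1, 86.0]
force: [1.2, 7.2, 3.2]
grip_width: 0.0619
grasp_force: 20.0
```

Request:
{"name": "step_arm", "arguments": {"steps": [0.3,-0.5,0,0,0,0.3,-0.5,0,0,0,0.3,-0.5,0,0,0,0.3,0,0,0,0], "grip_force": 25}}

```text
time_s: 21.35
tool_pos: [0.6537, -0.0664, 0.1853]
tool_rot: [180.0, -0.1, 86.0]
force: [0.4, 7.7, 1.9]
grip_width: 0.0617
grasp_force: 25.0
```

Request:
{"name": "step_arm", "arguments": {"steps": [0.3,-0.5,0,0,0,0.3,-0.5,0,0,0,0.3,-0.5,0,0,0]}}

```text
time_s: 21.72
tool_pos: [0.6536, -0.0672, 0.1853]
tool_rot: [180.0, -0.2, 86.1]
force: [-0.3, 7.3, 2.8]
grip_width: 0.0618
grasp_force: 25.0
```

Request:
{"name": "step_arm", "arguments": {"steps": [0.3,-0.5,0,0,0,0.3,-0.5,0,0,0]}}

```text
time_s: 21.98
tool_pos: [0.6536, -0.0678, 0.1853]
tool_rot: [180.0, -0.2, 86.1]
force: [0.3, 9.8, 2.0]
grip_width: 0.0613
grasp_force: 25.0
```

Request:
{"name": "step_arm", "arguments": {"steps": [0.3,-0.5,0,0,0,0.3,-0.5,0,0,0]}}

```text
time_s: 22.22
tool_pos: [0.6535, -0.0683, 0.1853]
tool_rot: [180.0, -0.3, 86.1]
force: [0.4, 10.1, 1.1]
grip_width: 0.0616
grasp_force: 25.0
```

Request:
{"name": "step_arm", "arguments": {"steps": [0.3,-0.5,0,0,0,0.3,-0.5,0,0,0]}}

```text
time_s: 22.48
tool_pos: [0.6534, -0.0689, 0.1854]
tool_rot: [180.0, -0.3, 86.1]
force: [1.8, 10.5, 2.7]
grip_width: 0.0618
grasp_force: 25.0
```

Request:
{"name": "step_arm", "arguments": {"steps": [0.3,-0.5,0,0,0,0.3,-0.5,0,0,0], "grip_force": 30}}

```text
time_s: 22.72
tool_pos: [0.6534, -0.0694, 0.1854]
tool_rot: [180.0, -0.3, 86.1]
force: [1.8, 11.8, 1.6]
grip_width: 0.0616
grasp_force: 30.0
```

Request:
{"name": "step_arm", "arguments": {"steps": [0.3,-0.5,0,0,0,0.3,-0.5,0,0,0,0.3,0,0,0,0]}}

```text
time_s: 23.1
tool_pos: [0.6533, -0.07, 0.1854]
tool_rot: [180.0, -0.4, 86.1]
force: [1.1, 12.3, 2.8]
grip_width: 0.0616
grasp_force: 30.0
```

Request:
{"name": "step_arm", "arguments": {"steps": [0.3,-0.5,0,0,0,0.3,-0.4,0,0,0,0.3,0,0,0,0,0.3,0,0,0,0]}}

```text
time_s: 23.6
tool_pos: [0.6532, -0.0705, 0.1853]
tool_rot: [180.0, -0.4, 86.2]
force: [1.0, 12.7, 1.3]
grip_width: 0.062
grasp_force: 30.0
```

Request:
{"name": "step_arm", "arguments": {"steps": [0.3,0,0,0,0,0.3,0,0,0,0,0.3,0,0,0,0,0.3,0,0,0,0,0.3,0,0,0,0,0.3,0,0,0,0,0.3,0,0,0,0,0.3,0,0,0,0]}}

```text
time_s: 24.6
tool_pos: [0.6532, -0.0705, 0.1853]
tool_rot: [180.0, -0.4, 86.2]
force: [0.6, 12.9, 1.3]
grip_width: 0.0615
grasp_force: 30.0
```

Request:
{"name": "step_arm", "arguments": {"steps": [0.3,0.5,0,0,0,0.3,0.5,0,0,0,0.3,0.5,0,0,0,0.3,0.5,0,0,0]}}

```text
time_s: 25.1
tool_pos: [0.6533, -0.07, 0.1853]
tool_rot: [180.0, -0.3, 86.1]
force: [0.1, 10.0, 2.9]
grip_width: 0.0617
grasp_force: 30.0
```

Request:
{"name": "step_arm", "arguments": {"steps": [0.3,0.5,0,0,0,0.3,0.5,0,0,0,0.3,0.5,0,0,0,0.3,0,0,0,0]}}

```text
time_s: 25.6
tool_pos: [0.6534, -0.0696, 0.1853]
tool_rot: [180.0, -0.2, 86.1]
force: [0.3, 8.5, 2.9]
grip_width: 0.0617
grasp_force: 30.0
```

Request:
{"name": "step_arm", "arguments": {"steps": [0.3,0.5,0,0,0,0.3,0.5,0,0,0,0.3,0.5,0,0,0,0.3,0.5,0,0,0,0.3,0.5,0,0,0,0.3,0,0,0,0]}}

```text
time_s: 26.35
tool_pos: [0.6535, -0.0691, 0.1853]
tool_rot: [-180.0, -0.0, 86.0]
force: [-0.1, 5.0, 4.6]
grip_width: 0.0616
grasp_force: 30.0
```

Request:
{"name": "step_arm", "arguments": {"steps": [0.3,0.5,0,0,0,0.3,0.5,0,0,0,0.3,0.5,0,0,0,0.3,0,0,0,0]}}

```text
time_s: 26.85
tool_pos: [0.6536, -0.0688, 0.1853]
tool_rot: [-180.0, 0.1, 85.9]
force: [-0.6, 3.5, 4.7]
grip_width: 0.0617
grasp_force: 30.0
```

Request:
{"name": "step_arm", "arguments": {"steps": [0.3,0.5,0,0,0,0.3,0.5,0,0,0,0.3,0.5,0,0,0,0.3,0.5,0,0,0,0.3,0,0,0,0]}}

```text
time_s: 27.48
tool_pos: [0.6537, -0.0678, 0.1853]
tool_rot: [-180.0, 0.2, 85.9]
force: [-1.0, 1.5, 5.9]
grip_width: 0.062
grasp_force: 30.0
```

Request:
{"name": "step_arm", "arguments": {"steps": [0.3,0.5,0,0,0,0.3,0.5,0,0,0,0.3,0.5,0,0,0,0.3,0.5,0,0,0,0.3,0,0,0,0]}}

```text
time_s: 28.1
tool_pos: [0.6538, -0.0669, 0.1852]
tool_rot: [-180.0, 0.3, 85.9]
force: [-1.0, -0.6, 5.5]
grip_width: 0.0619
grasp_force: 30.0
```

Request:
{"name": "step_arm", "arguments": {"steps": [0.3,0.5,0,-0.2,0,0.3,0.5,0,-0.2,0,0.3,0.5,0,0,0,0.3,0.5,0,0,0,0.3,0,0,0,0]}}

```text
time_s: 28.72
tool_pos: [0.654, -0.0642, 0.1853]
tool_rot: [180.0, 0.2, 85.9]
force: [0.4, -6.1, 3.7]
grip_width: 0.0618
grasp_force: 30.0
```

Request:
{"name": "step_arm", "arguments": {"steps": [0.3,-0.5,0,-0.2,0,0.3,-0.5,0,-0.1,0,0.3,-0.5,0,0,0,0.3,-0.5,0,0,0,0.3,-0.5,0,0,0,0.3,-0.5,0,0,0,0.3,0,0,0,0]}}

```text
time_s: 29.6
tool_pos: [0.6537, -0.0637, 0.1854]
tool_rot: [-180.0, -0.1, 86.0]
force: [1.0, 0.1, -1.9]
grip_width: 0.062
grasp_force: 30.0
```

Request:
{"name": "step_arm", "arguments": {"steps": [0.3,-0.5,0,0,0,0.3,-0.5,0,0,0,0.3,-0.5,0,0,0,0.3,-0.5,0,0,0,0.3,0,0,0,0]}}

```text
time_s: 30.22
tool_pos: [0.6533, -0.0663, 0.1854]
tool_rot: [-179.9, -0.0, 86.0]
force: [-0.4, 3.7, -4.0]
grip_width: 0.0619
grasp_force: 30.0
```

Request:
{"name": "step_arm", "arguments": {"steps": [0.3,0.4,0,0,0,0.3,0.4,0,0,0,0.3,0,0,0,0,0.3,0,0,0,0]}}

```text
time_s: 30.72
tool_pos: [0.6535, -0.0661, 0.1855]
tool_rot: [-180.0, 0.0, 86.0]
force: [-1.8, 2.9, -5.7]
grip_width: 0.0617
grasp_force: 30.0
```

Request:
{"name": "step_arm", "arguments": {"steps": [0.3,0,0,0.2,0,0.3,0,0,0.2,0,0.3,0,0,0,0,0.3,0,0,0,0], "grip_force": 15}}

```text
time_s: 31.22
tool_pos: [0.6537, -0.0661, 0.1854]
tool_rot: [-180.0, 0.0, 86.0]
force: [-1.9, 3.3, -4.5]
grip_width: 0.0619
grasp_force: 15.0
```

Request:
{"name": "step_arm", "arguments": {"steps": [0.3,0,0,0.2,0,0.3,0,0,0.2,0,0.3,0,0,0,0,0.3,0,0,0,0], "grip_force": 8}}

```text
time_s: 31.72
tool_pos: [0.6537, -0.066, 0.1853]
tool_rot: [-180.0, 0.0, 86.0]
force: [-3.9, 3.6, 0.1]
grip_width: 0.0618
grasp_force: 8.0
```

Request:
{"name": "step_arm", "arguments": {"steps": [0.3,0,0,0,0,0.3,0,0,0,0,0.3,0,0,0,0,0.3,0,0,0,0], "grip_force": 4}}

```text
time_s: 32.22
tool_pos: [0.6538, -0.0661, 0.1854]
tool_rot: [180.0, 0.0, 86.0]
force: [-4.3, 3.0, 0.7]
grip_width: 0.062
grasp_force: 4.0
```

Request:
{"name": "step_arm", "arguments": {"steps": [0.3,0,-0.5,0,0,0.3,0,-0.5,0,0,0.3,0,-0.5,0,0,0.3,0,0,0,0]}}

```text
time_s: 32.72
tool_pos: [0.6531, -0.0661, 0.1854]
tool_rot: [179.8, -0.0, 86.0]
force: [3.4, 1.8, -2.1]
grip_width: 0.0622
grasp_force: 4.0
```

Request:
{"name": "step_arm", "arguments": {"steps": [0.3,0,0.4,0,0,0.3,0,0.2,0,0,0.3,0,0,0,0,0.3,0,0,0,0]}}

```text
time_s: 33.22
tool_pos: [0.6533, -0.0661, 0.1854]
tool_rot: [179.9, 0.0, 86.0]
force: [4.4, 2.1, -0.1]
grip_width: 0.0622
grasp_force: 4.0
```

Request:
{"name": "step_arm", "arguments": {"steps": [0.73,0,0,0,0,0.75,0,0,0,0,0.78,0,0,0,0,0.82,0,0,0,0,0.87,0,0,0,0,0.93,0,0,0,0,1,0,0,0,0,1,0,0,0,0,1,0,0,0,0]}}

```text
time_s: 34.35
tool_pos: [0.6528, -0.066, 0.1849]
tool_rot: [-180.0, 0.0, 86.0]
force: [-0.7, -0.3, 0.3]
grip_width: 0.0868
grasp_force: 0.0
```

```bash
python3 - <<'E'
from h import *
s=grab('scene');w=grab('wrist')
b=cv2.resize(s["image"][170:300,200:330,::-1],(400,400),interpolation=cv2.INTER_CUBIC); a=cv2.resize(w["image"][:,:,::-1],(400,300)); a=cv2.copyMakeBorder(a,0,100,0,0,0)
cv2.imwrite('pics/w5.png',np.hstack([a,b]))
o=env.get_obs();print(o["force"],o["tool_pos"],o["tool_rot"])
E
```

```text
[-0.61558725 -0.74375542  0.38363555] [ 0.65283666 -0.06598625  0.18494611] [-1.79998560e+02  4.52814723e-03  8.59845452e+01]
```

View pics/w5.png

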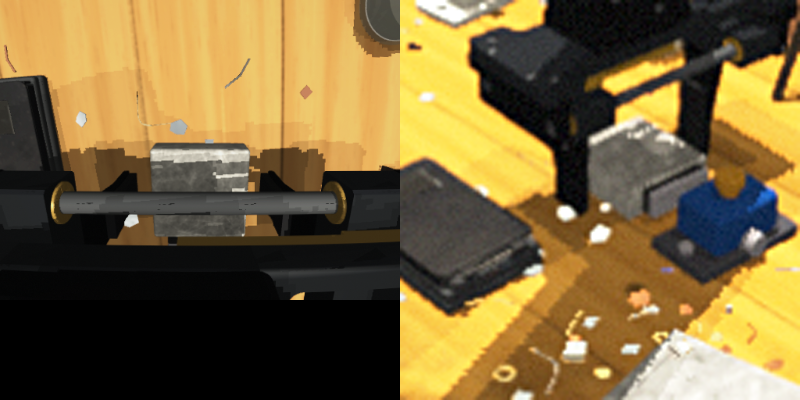

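The fingers are open and clear on both sides, with the block resting square on the pad. Raise straight up, then clear the top view to check.

Request:
{"name": "step_arm", "arguments": {"steps": [1,0,0,-5,0,1,0,0,-10,0,1,0,0,-20,0,1,0,0,-40,0,1,0,0,-50,0,1,0,0,-50,0,1,0,0,-30,0,1,30,0,0,0,1,60,-10,0,0,1,60,-20,0,0,1,60,-20,0,0,1,40,0,0,0]}}

```text
time_s: 35.95
tool_pos: [0.6186, 0.1898, 0.3925]
tool_rot: [179.9, -0.1, 86.3]
force: [0.0, 0.4, 0.2]
grip_width: 0.0869
grasp_force: 0.0
```

Request:
{"name": "step_arm", "arguments": {"steps": [1,50,-20,0,0,1,50,-20,0,0,1,0,0,0,0,1,0,0,0,0]}}

```text
time_s: 36.45
tool_pos: [0.5879, 0.2881, 0.3911]
tool_rot: [179.9, 0.0, 86.0]
force: [0.6, -0.5, -1.2]
grip_width: 0.0871
grasp_force: 0.0
```

```bash
python3 - <<'E'
from h import *
c=grab('top'); im=c["image"]; b=im[:,:,::-1]
hsv=cv2.cvtColor(im,cv2.COLOR_RGB2HSV)
cv2.imwrite('pics/crop2.png',cv2.resize(b[165:270,180:350],None,fx=4.7,fy=4.7,interpolation=cv2.INTER_CUBIC))
E
```

```text
(no output)
```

View pics/crop2.png

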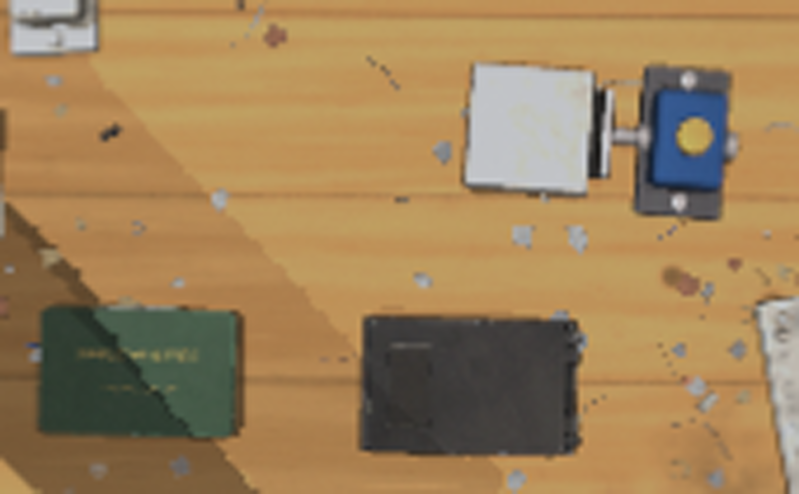

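The top view shows the block (530,130) centred and square on the pad. The pad's rear edge sits about 4 crop pixels (roughly 2 mm) further back than at the start, so the block is bearing on it. Tin and scale show no visible shift. Handing in.

```bash
python3 -c "
from cell import env
print(env.sign_off())"
```

```text
the job is handed in; nothing more can be done
None
```

I slid the block out of the row, pressed it on the blue stop's pad (about 4.5 mm, an estimated 8–12 N) for over a second, and left it resting square and central against the pad; the tin and scale show no visible shift, and I have handed the job in, but the hand-in returned no verdict.

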